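# Swap the worn polishing stone in the sliding-door stone case

## Robot

A 7-joint arm with a two-finger parallel gripper is mounted at the origin on the work surface. World frame = base frame: x ahead of the robot, y to its left, z up, the work surface at z = 0. Lengths are in m, angles in rad, forces in N, time in s.
With the tool pointing down it reaches from about 0.425 to 0.95 m from the base axis. Payload 4.7 kg.
Tool frame: the origin (TCP) lies on the front face of the gripper's body, between the roots of the fingers; the fingertips stand 70 mm ahead of it and the grasp point (between the pads) lies 51 mm ahead of it; z points along the fingers, y is the direction in which the jaws open and shut (so a half turn about z gives the same grasp; the last joint's range is limited). The gripper opens to 87 mm and grips with 3 to 60 N. Pads are 19 mm wide; open, the fingers measure 117 mm over their backs; the gripper's body (75 mm by 190 mm) begins 51 mm behind the grasp point.
Start: joints at [-0.029, 0.469, -0.049, 1.532, 0.024, 1.141, -0.082], TCP at [0.675, 0, 0.292] pointing down, gripper open.
Joint ranges: [-2.59, 2.59], [-0.33, 1.99], [-1.39, 1.29], [0.1, 2.45], [-1.04, 4.18], [0.21, 1.99], [-2.66, 2.66]. Speed limits (rad/s): [2.57, 2.57, 3.14, 3.14, 3.14, 3.14, 3.14].

## Interface

Orientations are given as a 3x3 rotation matrix whose columns are the frame's x, y, z axes.
In Python, from rig import r gives the robot as it stands.
- The arm moves only by the shell command python3 -m inch 'ROWS' [FORCE]. ROWS is text: rows parted by semicolons, each of 5 numbers parted by spaces: the shift along the tool's x, y, z in cm, then the turn about the tool's z in rad, then the finger opening in cm, from 0 to 8.7. A call has 1 to 12 rows; each row shifts and turns the commanded pose from where the row before left it, along the tool's axes as they then stand; what a row does not reach is not made up. A row lasts 1/10 s, in which the tool goes at most 50 mm and 8.59 degrees, less where a joint would pass 70% of its speed; a pose out of reach is approached as far as the arm can. A call with a gripper value outside its range is refused whole. The fingers move at their own pace and stop on an object; FORCE is the grip in N (left out, the last holds). Time passes only in rows, so rows that do not move let the fingers close. It gives the time, the measured TCP pose, the force and the opening at its end, in the units of the state.
- r.state(): the state, without advancing time (a new reading comes with each control period).
- r.camera(name): name is "scene" or "side" or "wrist"; returns (picture, depth): 384x512x3 uint8, blue, green, red; 384x512 float32, m along the optical axis (not along the pixel's ray), 0 where there is no reading.
- r.calibration(name): a dict with "fx", "fy", "cx", "cy" (pixels), "position" and "attitude" of the camera in the world; the wrist camera has in their place "T_tool_cam" (4x4, takes a point from camera to tool coordinates, whose origin is the TCP and whose axes are the flange's). Camera axes: x right, y down, z forward; pixel columns grow to the right and rows downward; lengths in m; the calibration is good to about 2 mm. A picture is of the moment at which its call begins: read the wrist's pose just before it. calibration takes no time and is no camera call.
- r.hand_in(): hands the job in, once; it reports no verdict.
The state is a dict: "clock": time; "q": joint angles; "joint_vel": joint speeds; "tau": joint torques, N m; "position": TCP position; "eef_rot": TCP orientation; "contact_force": force on the tool from outside, world axes, zero at the start; "ft_torque": the same for the moment, N m; "finger_gap": finger opening in m.
Only numpy, scipy, OpenCV 4.12 (cv2) and the standard library are available. Lean on these libraries where they do the work, as an engineer would, in place of code of your own. Each camera call takes 0.05 s, during which the arm holds its last target.

## Task

One of the two bays under the lower sliding door of the stone case holds a polishing stone worn thin; change it for the fresh stone lying on the bench. Slide the lower door all the way under its neighbour, lay the worn stone flat in the steel tray, set the fresh stone down flat in the emptied bay, then slide the door fully shut. The stones are fired clay and chip if dropped; the good stone in the other bay, the upper door and everything else on the bench stay as they are.

Things in the scene. Friction and masses are not known exactly. Their poses are not given: they have to be found in the camera images.
- case: low cherry-wood box fixed on the bench, 260 (x) x 440 (y) mm, long walls 76 mm high, roofed by two cedar bypass doors on a double track; origin: centre of its underside. Its y axis runs along the doors' travel; the bays lie in the +y half, under the lower door. Inner floor 12 mm above the bench, clear inner depth 240 mm in x (224 between the track strips at the top). End wall at +y 60 mm high, the one at -y 72 mm. A divider 44 mm high stands across the middle.
- lower_door (a joint): travel of the lower cedar door (inner track) in m: 0 fully shut, 0.182 fully open; it grows as the door moves along the case's -y, under the upper door. It may start a little ajar. Panel 220 mm along y, from 50 to 58 mm above the bench. Light friction, 2 N or so; stays where it is left. Fully open it uncovers the case from y = +28 to +210 mm.
- lower_door_pull (a point): middle of the top of the lower door's pull: an upright cherry strip on the door's outer (+y) end, 120 mm long along the case's x, 14 mm thick along the case's y, rising from the panel (58 mm) to 92 mm above the bench. It moves with the door: at the case's x = 0, y = +203 mm less the door's travel.
- upper_door (a joint): travel of the upper cedar door (outer track) in m: 0 fully shut (starts and stays there, over the -y half); its top is 70 mm above the bench and its edge 10 mm past the case's middle towards +y. Its pull strip, like the other, is at the -y end.
- bay_near (a point): floor centre of the bay at the case's x = -50 mm, y = +118 mm. Bay: 62 (x) x 122 (y) mm between four maple corner cleats 14 mm high and 8 mm thick; the long sides are open over the middle 94 mm for fingers. Axes as the case's.
- bay_far (a point): floor centre of the other bay, the same, at the case's x = +50 mm, y = +118 mm.
- worn_stone: worn clay polishing stone, 50 (x) x 110 (y) x 12 mm thick, 0.12 kg, loose in one of the two bays (either one), lower than the cleats; origin: centre of its underside, z up.
- kept_stone: good clay polishing stone, 50 x 110 x 28 mm, in the other bay; stays there. Origin: centre of its underside.
- fresh_stone: fresh clay polishing stone lying flat on the bench, 50 (x) x 110 (y) x 28 mm, about 0.28 kg; origin: centre of its underside, z up. Fits the bay either way round.
- tray: open steel tray for spent stones, fixed on the bench, 160 (x) x 170 (y) x 30 mm high, walls 6 mm, floor 6 mm; origin: centre of its underside. It may lie nearer or farther than the fresh stone.
- ken: bystander: stained maple ken, 165 mm long, lying on the bench, 36 mm high; origin under its middle
- tama: bystander: white tama ball, 60 mm diameter, sitting on a ring; origin: its lowest point
- ball_rest: bystander: maple ring, 68 mm outside, 12 mm high, under the tama
- guide_block: bystander: aluminium drill guide block, 40 x 75 x 30 mm, with three holes
- wax_tin: bystander: round wax tin, 72 mm across, 34 mm high
- brush: bystander: dusting brush lying on the bench behind the case
- blank: bystander: square maple blank, 48 x 100 x 48 mm
Mind the look-alikes: they are no part of the job. Leave any red look-alike of the fresh_stone alone. There is more than one size of the tray; the job needs the larger.

How it is judged:
By the outcome, as a careful person would: the job done as asked, in the order asked, and still so for the second after the job is handed in, with the robot touching nothing.
It also fails if it takes over 72 s, if anything falls off the work surface, if the arm or the gripper's body presses on something with over 40 N, if the wrist force passes 120 N, or if a joint passes its speed limit or range.

## Working session

There is one attempt and no reset: what is moved stays moved. The work goes in short steps, Python scripts to look and compute and a shell command to move; the robot and the scene stay as the last step left them, time stands still between calls to the robot, and variables do not carry over. Pictures are saved under pics/ and viewed, and the job is handed in when it is done.

```bash
ls; mkdir -p pics
python3 - <<'E'
from rig import r
import cv2,pickle
for n in ("scene","side","wrist"):
    s=r.state(); im,d=r.camera(n); c=r.calibration(n)
    cv2.imwrite(f"pics/{n}0.png",im); pickle.dump((s,im,d,c),open(f"{n}0.pkl","wb"))
    print(n,c)
print(r.state())
E
```

```text
pics
scene {'fx': 388.75284304723635, 'fy': 388.75284304723635, 'cx': 255.04678365738155, 'cy': 187.35352773161472, 'position': array([ 1.14961252, -0.70789842,  0.88482237]), 'attitude': array([[ 0.74018412,  0.44051042, -0.50801382],
       [ 0.67240061, -0.48242818,  0.56137374],
       [ 0.0022108 , -0.75710873, -0.65328515]])}
side {'fx': 406.9892019453883, 'fy': 406.9892019453883, 'cx': 254.7365594500566, 'cy': 186.20128023077083, 'position': array([1.06216973, 1.14947674, 0.92979395]), 'attitude': array([[-0.909988  ,  0.24501328, -0.33450011],
       [ 0.41398671,  0.49180406, -0.76599201],
       [-0.0231697 , -0.83552215, -0.54896804]])}
wrist {'fx': 301.09964334194007, 'fy': 301.09964334194007, 'cx': 262.06284558313604, 'cy': 195.74923262323526, 'T_tool_cam': array([[ 5.56664196e-04, -9.57847281e-01, -2.87277352e-01,
         7.93385126e-02],
       [ 9.99999755e-01,  6.55060074e-04, -2.46394125e-04,
         5.97952556e-04],
       [ 4.24191866e-04, -2.87277144e-01,  9.57847411e-01,
        -9.16985020e-02],
       [ 0.00000000e+00,  0.00000000e+00,  0.00000000e+00,
         1.00000000e+00]])}
{'clock': 0.15, 'q': array([-0.02890205,  0.46926732, -0.04856833,  1.53339664,  0.02412455,
        1.14101681, -0.08230514]), 'joint_vel': array([-0.00088663, -0.002406  ,  0.00012565, -0.00338752,  0.00077611,
       -0.00064576, -0.00103155]), 'tau': array([ 7.46239912e-04, -5.08426881e+01, -8.08802387e-02, -2.36421436e+01,
       -6.13636756e-02,  3.56170710e-02,  1.36465555e-04]), 'position': array([6.74651951e-01, 1.62405383e-06, 2.91442536e-01]), 'eef_rot': array([[-8.57562711e-06,  9.99998875e-01, -1.49979708e-03],
       [ 9.99999997e-01,  8.45358429e-06, -8.13792071e-05],
       [-8.13664369e-05, -1.49979777e-03, -9.99998872e-01]]), 'contact_force': array([-0.77771897,  0.16031221, -0.35481169]), 'ft_torque': array([-0.03043788, -0.05142531,  0.00069327]), 'finger_gap': 0.08705893177484758}
```

View pics/scene0.png

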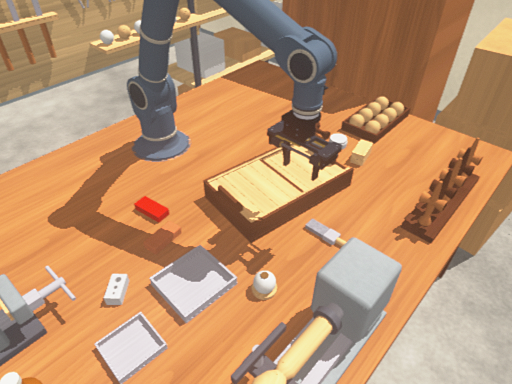

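View pics/side0.png

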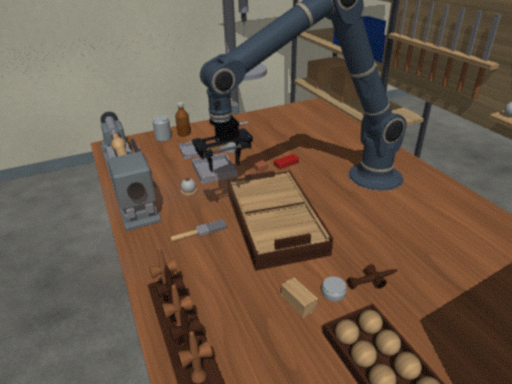

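View pics/wrist0.png

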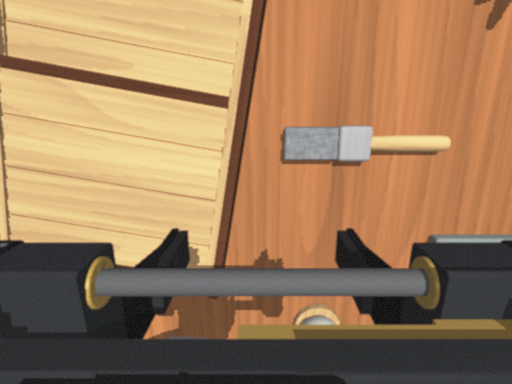

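Run:
```python
import cv2
a=cv2.imread("pics/scene0.png");b=cv2.imread("pics/side0.png")
cv2.imwrite("pics/s0a.png",cv2.resize(a[130:330,80:360],None,fx=2.8,fy=2.8,interpolation=cv2.INTER_CUBIC))
cv2.imwrite("pics/s0b.png",cv2.resize(b[110:290,160:400],None,fx=3.2,fy=3.2,interpolation=cv2.INTER_CUBIC))
```

```text
(no output)
```

View pics/s0a.png

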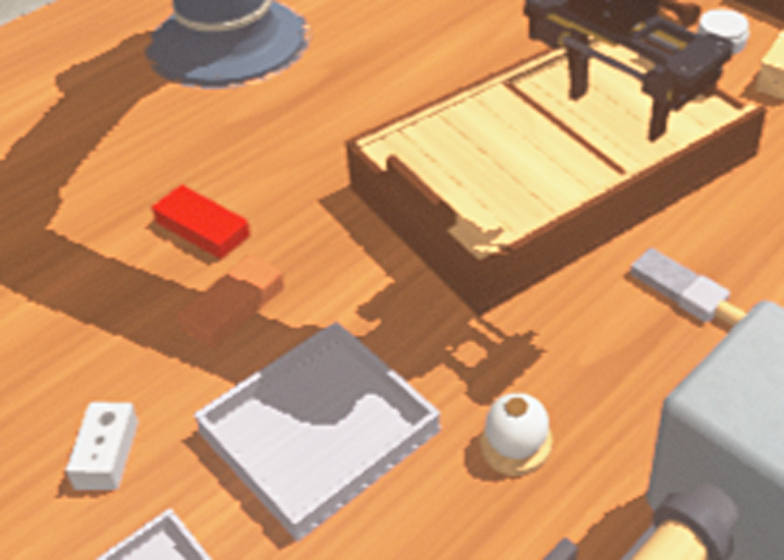

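View pics/s0b.png

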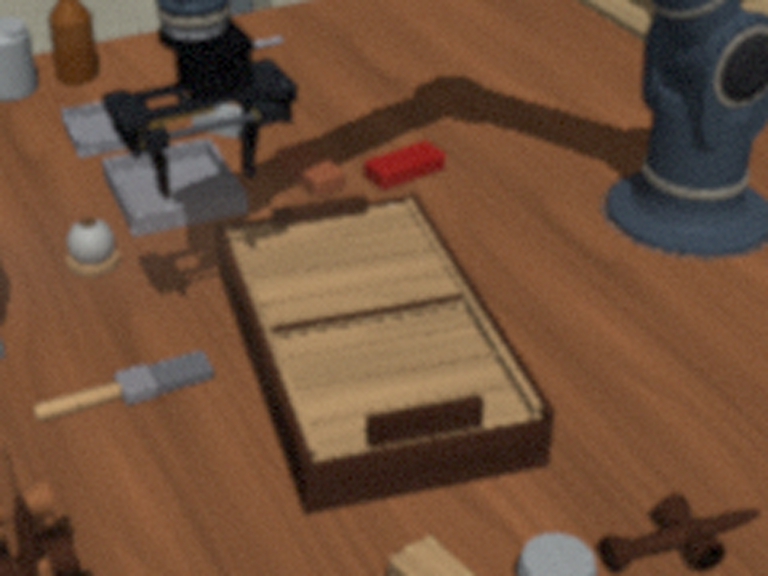

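```bash
cat > h.py <<'E'
import numpy as np,cv2,pickle
def cloud(d,c,T=None):
    H,W=d.shape;u,v=np.meshgrid(np.arange(W),np.arange(H))
    p=np.stack([(u-c['cx'])/c['fx']*d,(v-c['cy'])/c['fy']*d,d],-1)
    if T is None: R,t=c['attitude'],c['position']
    else: R,t=T[:3,:3],T[:3,3]
    p=p@R.T+t; p[d<=0]=np.nan
    return p
def load(f,wrist=False):
    s,im,d,c=pickle.load(open(f,'rb'))
    T=None
    if wrist:
        B=np.eye(4);B[:3,:3]=s['eef_rot'];B[:3,3]=s['position'];T=B@c['T_tool_cam']
    return im,cloud(d,c,T)
def snap(n,tag):
    from rig import r
    s=r.state();im,d=r.camera(n);c=r.calibration(n)
    pickle.dump((s,im,d,c),open(tag+'.pkl','wb'));cv2.imwrite(f'pics/{tag}.png',im)
    return load(tag+'.pkl',n=='wrist')
E
python3 - <<'E'
from h import *
np.set_printoptions(precision=3,suppress=True)
im,P=load('scene0.pkl'); im2,P2=load('side0.pkl')
def q(P,u,v): return np.nanmedian(P[v-1:v+2,u-1:u+2].reshape(-1,3),0)
S=lambda x,y:(round(80+x/2.8),round(130+y/2.8)); D=lambda x,y:(round(160+x/3.2),round(110+y/3.2))
for n,x,y in [('table',450,250),('door near',420,160),('door n2',560,120),('door far',600,90),('wall right',640,215),('wall top r corner',490,250),('case corner left',350,145),('strip',420,185),('pull top',395,160),('pull top2',450,212),('red',195,210),('fresh lit',258,275),('fresh sh',225,300),('traycorner',200,415),('tray far',335,326),('tray r',437,410),('tray bot',300,535),('trayfloor',300,440)]:
    print(n,q(P,*S(x,y)))
print('side')
for n,x,y in [('door',350,250),('door2',400,350),('pull',420,405),('corner near l',305,465),('corner near r',548,415),('corner far l',225,230),('corner far r',410,198),('pull far',320,205),('fresh',322,175),('lineedge',370,315)]:
    print(n,q(P2,*D(x,y)))
E
```

```text
table [ 0.574 -0.134  0.061]
door near [ 0.451 -0.057  0.067]
door n2 [0.525 0.106 0.067]
door far [0.514 0.2   0.054]
wall right [0.665 0.09  0.01 ]
wall top r corner [ 0.613 -0.113  0.072]
case corner left [ 0.376 -0.097  0.068]
strip [ 0.501 -0.106  0.089]
pull top [ 0.45  -0.095  0.089]
pull top2 [ 0.555 -0.113  0.087]
red [ 0.29  -0.261  0.025]
fresh lit [ 0.423 -0.277  0.025]
fresh sh [ 0.425 -0.324  0.026]
traycorner [ 0.526 -0.43   0.027]
tray far [ 0.539 -0.268  0.026]
tray r [ 0.675 -0.257 -0.004]
tray bot [ 0.681 -0.441  0.003]
trayfloor [ 0.604 -0.375  0.004]
side
door [ 0.494 -0.02   0.067]
door2 [0.522 0.169 0.056]
pull [0.567 0.296 0.089]
corner near l [0.694 0.294 0.066]
corner near r [0.447 0.338 0.066]
corner far l [ 0.616 -0.114  0.075]
corner far r [ 0.375 -0.083  0.072]
pull far [ 0.495 -0.093  0.088]
fresh [ 0.413 -0.258  0.023]
lineedge [0.527 0.106 0.066]
```

Run:
```python
from h import *
np.set_printoptions(precision=4,suppress=True)
for n in ('scene0','side0'):
    im,P=load(n+'.pkl'); X=P.reshape(-1,3)
    def box(x0,x1,y0,y1,z0,z1):
        m=(X[:,0]>x0)&(X[:,0]<x1)&(X[:,1]>y0)&(X[:,1]<y1)&(X[:,2]>z0)&(X[:,2]<z1);return X[m]
    print(n,'table z',np.median(box(.6,.75,-.2,-.13,-.03,.03)[:,2]))
    def rect(Q,lab):
        if len(Q)<5: print(lab,len(Q));return
        (c,s,a)=cv2.minAreaRect((Q[:,:2]*1000).astype(np.float32)); print(lab,len(Q),c,s,a,'z',np.median(Q[:,2]),np.percentile(Q[:,2],97))
    rect(box(.3,.78,-.2,.42,.05,.078),'case')
    rect(box(.45,.66,.22,.36,.078,.1),'lower pull')
    rect(box(.4,.6,-.13,-.07,.078,.1),'upper pull')
    rect(box(.36,.48,-.36,-.24,.014,.04),'fresh')
    rect(box(.48,.72,-.47,-.22,.015,.045),'tray top')
    rect(box(.48,.72,-.47,-.22,-.004,.045),'tray all')
```

```text
scene0 table z -0.0025396837937620154
case 6119 (534.265625, 96.05018615722656) (443.8456726074219, 265.2685241699219) 79.89897155761719 z 0.06630785050535504 0.0738216799999338
lower pull 14 (569.711669921875, 288.6159973144531) (4.534688472747803, 120.8153305053711) 83.18451690673828 z 0.0833024200240865 0.08645040914692055
upper pull 170 (498.8596496582031, -103.80587768554688) (16.948102951049805, 121.70165252685547) 79.13179016113281 z 0.08797084282498369 0.09179570455433853
fresh 490 (420.15411376953125, -309.7385559082031) (53.56293869018555, 106.39862823486328) 6.140440940856934 z 0.024565712362147107 0.028152078566441488
tray top 878 (607.649169921875, -353.2908935546875) (172.33641052246094, 164.16656494140625) 85.68455505371094 z 0.025529993107638094 0.029696823903136053
tray all 6126 (599.994140625, -345.01678466796875) (239.9586181640625, 249.96749877929688) 0.0011208131909370422 z 0.002294478516604914 0.027665437797399633
side0 table z -0.002491610079970674
case 5696 (531.2279052734375, 101.25778198242188) (447.68212890625, 262.2002868652344) 79.89619445800781 z 0.06473163931101772 0.07511110738287824
lower pull 207 (567.1220703125, 297.1003723144531) (22.38487434387207, 118.40332794189453) 79.77042388916016 z 0.08772262906336781 0.09259265962479254
upper pull 123 (496.74188232421875, -98.98418426513672) (24.765750885009766, 118.68994903564453) 80.39543151855469 z 0.08747415590784369 0.09254819079488688
fresh 167 (420.1728515625, -302.8277282714844) (56.2813720703125, 113.1640396118164) 5.194596767425537 z 0.02406510844200105 0.029376575806097118
tray top 260 (605.3692626953125, -345.3396301269531) (180.0413360595703, 161.7104034423828) 85.68827056884766 z 0.02408884441747522 0.030934761187181543
tray all 1270 (599.126220703125, -345.5035705566406) (239.6762237548828, 249.79762268066406) 0.3619162142276764 z 0.003178249285415047 0.02836525663052213
```

```bash
python3 -m inch '2 -1 0 0.09 6; 4 -1.5 0 0.086 6; 4 -0.4 0 0 6; 4 -0.4 0 0 6; 4 -0.4 0 0 6; 4 -0.4 0 0 6; 4 -0.4 0 0 6; 3 -0.3 0 0 6; 2.5 0 0 0 6; 0 0 0 0 6; 0 0 0 0 6' 20
python3 - <<'E'
from h import *
im,P=snap('wrist','w1')
E
```

```text
clock: 1.25
position: [0.6754, 0.3165, 0.2915]
eef_rot: [[0.174, 0.985, -0.001], [0.985, -0.174, -0.001], [-0.001, -0.001, -1.0]]
contact_force: [0.4, -0.3, 0.7]
finger_gap: 0.0603
```

View pics/w1.png

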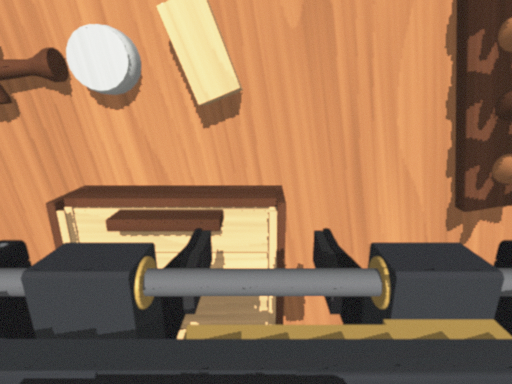

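Run:
```python
from h import *
np.set_printoptions(precision=4,suppress=True)
im,P=load('w1.pkl',True); X=P[:235].reshape(-1,3)
def rect(m,lab):
    Q=X[m]; (c,s,a)=cv2.minAreaRect((Q[:,:2]*1000).astype(np.float32)); print(lab,len(Q),c,s,a,'z',np.median(Q[:,2]))
x,y,z=X.T
rect((z>.081)&(z<.1)&(y>.22)&(y<.34)&(x>.48)&(x<.65),'pull')
for (u,v) in [(110,220),(165,215),(222,220),(60,197),(283,190),(283,240),(170,192),(250,230),(250,255),(400,100)]:
    print(u,v,P[v,u])
cv2.imwrite('pics/w1z.png',cv2.resize(im[170:250,30:310],None,fx=2.8,fy=2.8,interpolation=cv2.INTER_CUBIC))
# edges via z map rows
for u in (100,165,215):
    print(u,[(v,P[v,u].round(4).tolist()) for v in range(184,240,3)])
```

```text
pull 1677 (566.791748046875, 295.14251708984375) (13.583809852600098, 119.57054138183594) 79.93292236328125 z 0.09074410884734846
110 220 [0.5141 0.3096 0.0912]
165 215 [0.5672 0.3015 0.0796]
222 220 [0.6252 0.2834 0.0745]
60 197 [0.4462 0.3361 0.0566]
283 190 [0.6974 0.2916 0.026 ]
283 240 [0.6874 0.2483 0.0748]
170 192 [0.5638 0.3158 0.0374]
250 230 [0.6511 0.2591 0.0567]
250 255 [0.6452 0.2274 0.0572]
400 100 [ 0.8556  0.3714 -0.0015]
100 [(184, [0.4619, 0.3337, -0.0007]), (187, [0.4692, 0.3323, 0.0138]), (190, [0.4758, 0.3308, 0.0268]), (193, [0.4822, 0.3296, 0.0395]), (196, [0.4888, 0.3286, 0.0524]), (199, [0.4918, 0.3265, 0.0592]), (202, [0.4906, 0.3231, 0.0592]), (205, [0.4889, 0.3195, 0.0583]), (208, [0.4861, 0.3154, 0.0558]), (211, [0.485, 0.312, 0.0559]), (214, [0.4848, 0.3088, 0.0574]), (217, [0.4838, 0.3054, 0.0578]), (220, [0.4816, 0.3014, 0.0563]), (223, [0.482, 0.2985, 0.0587]), (226, [0.4799, 0.2945, 0.0573]), (229, [0.4785, 0.2909, 0.0572]), (232, [0.4767, 0.287, 0.0563]), (235, [0.4756, 0.2833, 0.0565]), (238, [0.4739, 0.2794, 0.0558])]
165 [(184, [0.5462, 0.3189, -
[... 521 characters left out ...]
0.0579]), (235, [0.5514, 0.2702, 0.057]), (238, [0.5506, 0.2668, 0.0576])]
215 [(184, [0.6112, 0.3076, -0.0002]), (187, [0.6129, 0.3066, 0.0122]), (190, [0.6151, 0.3064, 0.027]), (193, [0.6169, 0.3058, 0.0393]), (196, [0.6189, 0.3057, 0.0523]), (199, [0.6194, 0.3039, 0.0585]), (202, [0.6191, 0.301, 0.0605]), (205, [0.6179, 0.2969, 0.0586]), (208, [0.6161, 0.292, 0.0541]), (211, [0.6182, 0.2926, 0.0669]), (214, [0.6195, 0.2922, 0.0762]), (217, [0.6207, 0.2917, 0.0846]), (220, [0.6214, 0.2905, 0.0907]), (223, [0.6208, 0.2875, 0.0913]), (226, [0.62, 0.284, 0.0907]), (229, [0.619, 0.2804, 0.0899]), (232, [0.6101, 0.2635, 0.0563]), (235, [0.6098, 0.2607, 0.0586]), (238, [0.6087, 0.2565, 0.0575])]
```

View pics/w1z.png

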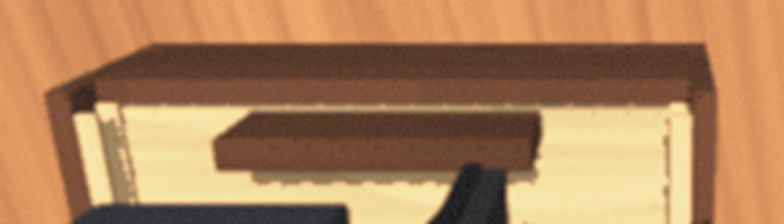

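```bash
python3 -m inch '0 -3 2 0 6; 0 -4 4 0 6; 0 -3.3 4 0 6; 0 0 4 0 6; 0 0 1.3 0 6; 0 0 0 0 6; 0 0 0 0 6' ; python3 -m inch '-1 0 0 0 6; -1 0 0 0 6; -1 0 0 0 6; -1 0 0 0 6; -1.5 0 0 0 6;-1.5 0 0 0 6;-1.5 0 0 0 6;-1.5 0 0 0 6'
```

```text
clock: 2.0
position: [0.5822, 0.3326, 0.147]
eef_rot: [[0.178, 0.984, 0.003], [0.984, -0.178, 0.001], [0.002, 0.003, -1.0]]
contact_force: [0.5, 0.2, 0.3]
finger_gap: 0.06
clock: 2.8
position: [0.5623, 0.2334, 0.1454]
eef_rot: [[0.175, 0.985, 0.0], [0.985, -0.175, 0.0], [0.0, 0.0, -1.0]]
contact_force: [1.0, 1.9, 1.3]
finger_gap: 0.0596
```

```bash
python3 -m inch '-1.5 0 0 0 6; -1.5 0 0 0 6; -1.5 0 0 0 6; -1.5 0 0 0 6; -1 0 0 0 6;-1 0 0 0 6;-0.8 0 0 0 6;0 0 0 0 6' ; python3 -m inch '-0.3 0 0 0 6; -0.3 0 0 0 6;0 0 0 0 6'
```

```text
clock: 3.6
position: [0.5464, 0.1464, 0.145]
eef_rot: [[0.177, 0.984, -0.002], [0.984, -0.177, -0.002], [-0.002, -0.002, -1.0]]
contact_force: [-0.6, -0.1, 0.5]
finger_gap: 0.0599
clock: 3.9
position: [0.5455, 0.1423, 0.145]
eef_rot: [[0.175, 0.985, -0.001], [0.985, -0.175, -0.0], [-0.001, -0.001, -1.0]]
contact_force: [-1.1, 0.8, 0.4]
finger_gap: 0.0597
```

```bash
for i in 1; do python3 -m inch '-0.4 0 0 0 6; -0.3 0 0 0 6;0 0 0 0 6'; python3 -m inch '-0.3 0 0 0 6;0 0 0 0 6'; done
python3 - <<'E'
from h import *
for n in('side','scene'):
  im,P=snap(n,n+'2')
  X=P.reshape(-1,3)
  e=np.array([.1745,.9847]);f=np.array([.9847,-.1745])
  cx=X[:,:2]@f-.5065;cy=X[:,:2]@e-.189
  m=(abs(cx)<.075)&(cy>0.0)&(cy<.06)&(X[:,2]>.08)&(X[:,2]<.097)
  print(n,m.sum(),np.percentile(cy[m],[3,50,97]))
  m=(abs(cx)<.1)&(cy>0.03)&(cy<.2)&(X[:,2]<.1)
  cv2.imwrite(f'pics/{n}2z.png',cv2.resize(im[110:270,190:370] if n=='scene' else im[150:280,190:350],None,fx=3.6,fy=3.6,interpolation=cv2.INTER_CUBIC))
E
```

```text
clock: 4.2
position: [0.5446, 0.1348, 0.1452]
eef_rot: [[0.175, 0.984, -0.001], [0.984, -0.175, -0.001], [-0.001, -0.0, -1.0]]
contact_force: [0.1, -0.4, 0.0]
finger_gap: 0.0598
clock: 4.4
position: [0.5445, 0.1341, 0.1454]
eef_rot: [[0.174, 0.985, 0.001], [0.985, -0.174, 0.003], [0.003, 0.001, -1.0]]
contact_force: [0.7, 4.8, -2.2]
finger_gap: 0.0601
side 138 [0.01794306 0.0294676  0.05429314]
scene 179 [0.01198897 0.01943925 0.04537989]
```

View pics/side2z.png

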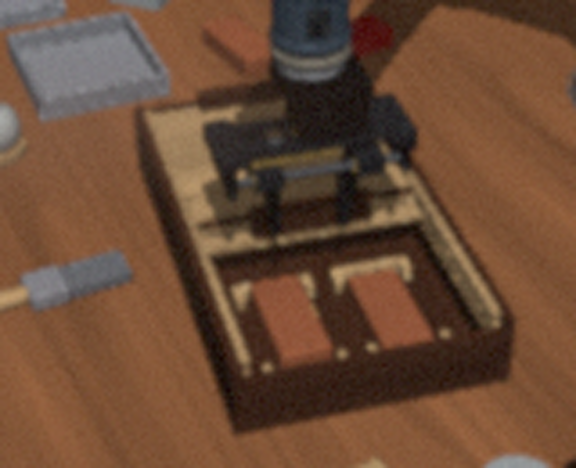

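View pics/scene2z.png

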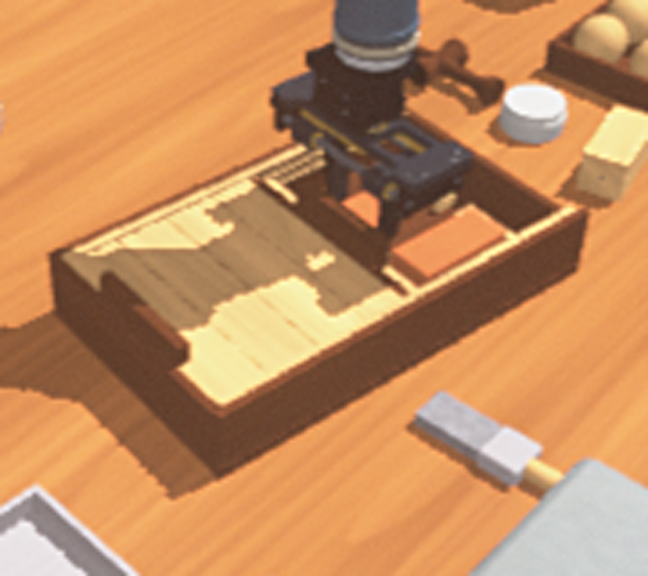

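```bash
python3 -m inch '-0.2 0 0 0 6;0 0 0 0 6'; python3 -m inch '-0.2 0 0 0 6;0 0 0 0 6'
```

```text
clock: 4.7
position: [0.5444, 0.1339, 0.1455]
eef_rot: [[0.174, 0.985, 0.003], [0.985, -0.174, 0.005], [0.005, 0.002, -1.0]]
contact_force: [0.9, 9.1, -4.4]
finger_gap: 0.0602
clock: 4.9
position: [0.5443, 0.1338, 0.1456]
eef_rot: [[0.173, 0.985, 0.004], [0.985, -0.173, 0.008], [0.008, 0.002, -1.0]]
contact_force: [1.3, 12.5, -6.1]
finger_gap: 0.0601
```

```bash
python3 -m inch '1 0 0 0 6;1 0 -2 0 6; 0 0 -4 0 6; 0 0 -4 0 6; 0 0 -3 0 6; 0 0 -1 0 6; 0 0 0 0 6;0 0 0 0 6'
python3 - <<'E'
from h import *
snap('wrist','w3')
E
```

```text
clock: 5.7
position: [0.5464, 0.1475, 0.2839]
eef_rot: [[0.176, 0.984, -0.002], [0.984, -0.176, -0.001], [-0.002, -0.002, -1.0]]
contact_force: [-0.2, -1.6, -0.4]
finger_gap: 0.0598
```

View pics/w3.png

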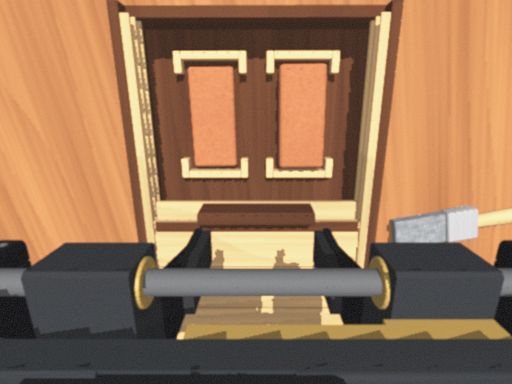

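Run:
```python
from h import *
im,P=load('w3.pkl',True)
e=np.array([.1745,.9847]);f=np.array([.9847,-.1745])
P=P[:235];hsv=cv2.cvtColor(im[:235],cv2.COLOR_BGR2HSV)
cx=P[...,:2]@f-.5065;cy=P[...,:2]@e-.189
for lab,s in (('near',-1),('far',1)):
    reg=(abs(cx-s*.05)<.045)&(abs(cy-.118)<.075)
    zf=P[...,2][reg];print(lab,'z hist',np.histogram(zf,bins=np.arange(0.004,.05,.004)))
    m=reg&(hsv[...,0]<14)&(hsv[...,2]>150)&(hsv[...,1]>110)
    m=cv2.morphologyEx(m.astype(np.uint8),cv2.MORPH_OPEN,np.ones((3,3)))>0
    print('  stone z',np.nanmedian(P[...,2][m]), m.sum())
    zt=np.nanmedian(P[...,2][m]); m&=abs(P[...,2]-zt)<.006
    print('  rect in case frame (mm):',cv2.minAreaRect(np.stack([cx[m],cy[m]],1).astype(np.float32)*1000))
# pull
m=(P[...,2]>.08)&(P[...,2]<.1)&(abs(cx)<.08)&(cy<.06)
print('pull',cv2.minAreaRect(np.stack([cx[m],cy[m]],1).astype(np.float32)*1000))
# cleats: bright yellow low z
m=(hsv[...,0]>14)&(hsv[...,0]<35)&(hsv[...,2]>170)&(P[...,2]>.018)&(P[...,2]<.034)&(abs(cx)<.11)&(cy>.03)
n,l,st,ct=cv2.connectedComponentsWithStats(m.astype(np.uint8))
for i in range(1,n):
    if st[i,4]>50:
        k=l==i;print('cleat',st[i,4],np.percentile(cx[k]*1000,[1,99]).round(1),np.percentile(cy[k]*1000,[1,99]).round(1),np.median(P[...,2][k]))
```

```text
near z hist (array([   0, 3606,  638,  176, 3977, 1783,    0,    0,    0,    0,    0]), array([0.004, 0.008, 0.012, 0.016, 0.02 , 0.024, 0.028, 0.032, 0.036,
       0.04 , 0.044, 0.048]))
  stone z 0.023059704704557704 4403
  rect in case frame (mm): ((-50.40836715698242, 117.00387573242188), (50.19426727294922, 109.48136138916016), 0.6392960548400879)
far z hist (array([   0, 3347,  477,  127,  215, 1247,   59,   95, 4188,  443,    0]), array([0.004, 0.008, 0.012, 0.016, 0.02 , 0.024, 0.028, 0.032, 0.036,
       0.04 , 0.044, 0.048]))
  stone z 0.03894843386831032 4720
  rect in case frame (mm): ((49.530765533447266, 118.68633270263672), (50.123374938964844, 108.56999969482422), 0.3269440531730652)
pull ((-0.20399093627929688, 21.638275146484375), (120.2376937866211, 14.238972663879395), 0.21355654299259186)
cleat 809 [-88.6 -11.5] [165.2 186.1] 0.025166825835620354
cleat 828 [11.  87.8] [165.3 187. ] 0.024973728504781245
cleat 627 [-88.5 -12.1] [49.8 70.9] 0.02489932484457741
cleat 620 [11.5 87.8] [49.8 71. ] 0.024843261538886274
```

```bash
python3 -m inch '2 -2 0 0 6.5; 3 -2.5 2 0 6.5; 1.5 -1.1 4 0 6.5; 0 0 4 0 6.5; 0 0 3 0 6.5; 0 0 2 0 6.5; 0 0 1 0 6.5; 0 0 0 0 6.5; 0 0 0 0 6.5'
cat > cf.py <<'E'
from rig import r
import numpy as np
s=r.state();p=s['position'];R=s['eef_rot']
e=np.array([.1745,.9847]);f=np.array([.9847,-.1745])
print('case mm',round((p[:2]@f-.5065)*1e3,1),round((p[:2]@e-.189)*1e3,1),'z',round(p[2]*1e3,1),'tip z',round(p[2]*1e3-70,1),'yaw err deg',round(np.degrees(np.arctan2(R[1,0],R[0,0])-np.arctan2(.9847,.1745)),2), 'world',p.round(4),'gap',s['finger_gap'],'F',s['contact_force'].round(1))
E
python3 cf.py
```

```text
clock: 6.65
position: [0.5036, 0.2221, 0.1255]
eef_rot: [[0.175, 0.985, 0.0], [0.985, -0.175, 0.0], [0.0, 0.0, -1.0]]
contact_force: [0.3, 0.0, 0.3]
finger_gap: 0.0651
case mm -49.4 117.6 z 125.5 tip z 55.5 yaw err deg -0.04 world [0.5036 0.2221 0.1255] gap 0.06509040264589935 F [0.3 0.  0.3]
```

```bash
python3 -m inch '0 -0.1 2 0 6.5; 0 0 1 0 6.5; 0 0 0.6 0 6.5; 0 0 0.3 0 6.5; 0 0 0 0 6.5; 0 0 0 0 6.5'; python3 cf.py
```

```text
clock: 7.25
position: [0.5027, 0.2224, 0.0868]
eef_rot: [[0.175, 0.985, 0.001], [0.985, -0.175, 0.0], [0.001, 0.001, -1.0]]
contact_force: [0.6, 0.7, 0.7]
finger_gap: 0.0649
case mm -50.3 117.7 z 86.8 tip z 16.8 yaw err deg -0.04 world [0.5027 0.2224 0.0868] gap 0.06493445145943351 F [0.6 0.7 0.7]
```

```bash
python3 -m inch '0 0 0.2 0 6.5; 0 0 0 0 6.5; 0 0 0 0 4.5; 0 0 0 0 4.5; 0 0 0 0 4.5; 0 0 0 0 4.5; 0 0 0 0 4.5;0 0 0 0 4.5' 20; python3 cf.py
```

```text
clock: 8.05
position: [0.5023, 0.2223, 0.0844]
eef_rot: [[0.175, 0.985, 0.0], [0.985, -0.175, 0.0], [0.0, 0.0, -1.0]]
contact_force: [-0.8, 0.4, 1.3]
finger_gap: 0.0494
case mm -50.6 117.5 z 84.4 tip z 14.4 yaw err deg -0.03 world [0.5023 0.2223 0.0844] gap 0.049426544227816546 F [-0.8  0.4  1.3]
```

```bash
python3 -m inch '0 0 -0.5 0 4.5; 0 0 -1 0 4.5; 0 0 -2 0 4.5; 0 0 -3 0 4.5; 0 0 -4 0 4.5; 0 0 -3 0 4.5; 0 0 0 0 4.5; 0 0 0 0 4.5'; python3 cf.py;  python3 - <<'E'
from h import *
im,P=snap('side','side4')
cv2.imwrite('pics/side4z.png',cv2.resize(im[130:290,170:370],None,fx=3.6,fy=3.6,interpolation=cv2.INTER_CUBIC))
E
```

```text
clock: 8.85
position: [0.5023, 0.2221, 0.2202]
eef_rot: [[0.175, 0.985, 0.002], [0.985, -0.175, 0.001], [0.001, 0.001, -1.0]]
contact_force: [0.1, 0.0, -1.4]
finger_gap: 0.0497
case mm -50.6 117.4 z 220.2 tip z 150.2 yaw err deg -0.04 world [0.5023 0.2221 0.2202] gap 0.049673977664529745 F [ 0.1  0.  -1.4]
```

View pics/side4z.png

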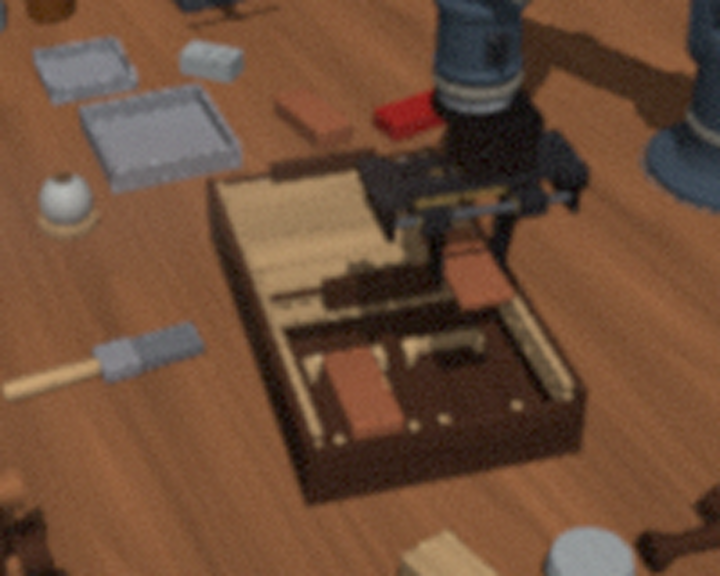

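```bash
python3 - <<'E'
from h import *
im,P=load('side4.pkl');im2,P2=load('scene2.pkl')
for P in(P,P2):
    X=P.reshape(-1,3)
    for (x0,x1,y0,y1,z0,z1) in [(.36,.48,-.37,-.24,.014,.04),(.5,.72,-.46,-.23,.015,.04)]:
        m=(X[:,0]>x0)&(X[:,0]<x1)&(X[:,1]>y0)&(X[:,1]<y1)&(X[:,2]>z0)&(X[:,2]<z1)
        print(m.sum(),cv2.minAreaRect(X[m][:,:2].astype(np.float32)*1000))
E
python3 -m inch '-1 0.4 0 0 4.5; -2.5 1 0 0 4.5; -4 1.5 0 0 4.5; -4.5 1.5 0 0 4.5; -4.5 1.5 0 0 4.5; -4.5 1.5 0 0 4.5; -4.5 1.5 0 0 4.5; -4.5 1.5 0 0 4.5; -4.5 1.5 0 0 4.5; -4.5 1.5 0 0 4.5;-4.5 1.5 0 0 4.5; -4.5 1.5 0 0 4.5'; python3 cf.py
```

```text
166 ((418.56353759765625, -303.7915954589844), (51.998870849609375, 115.44354248046875), 8.094744682312012)
285 ((605.68115234375, -348.8801574707031), (183.23033142089844, 161.29226684570312), 86.59798431396484)
538 ((421.32275390625, -312.63372802734375), (51.075469970703125, 111.11124420166016), 6.241515636444092)
867 ((608.3552856445312, -353.88336181640625), (170.97377014160156, 163.69175720214844), 86.1189193725586)
clock: 10.1
position: [0.5785, -0.2817, 0.2176]
eef_rot: [[0.176, 0.984, -0.003], [0.984, -0.176, 0.001], [0.0, -0.003, -1.0]]
contact_force: [1.1, 0.1, -1.1]
finger_gap: 0.0502
case mm 112.3 -365.4 z 217.6 tip z 147.6 yaw err deg -0.08 world [ 0.5785 -0.2817  0.2176] gap 0.05015743413320323 F [ 1.1  0.1 -1.1]
```

```bash
python3 -m inch '-3 2 0 0 4.5; -2 1.3 0 0 4.5; -1.3 0.7 1 0 4.5; 0 0 2 -0.05 4.5; 0 0 3 -0.05 4.5; 0 0 2.5 0 4.5; 0 0 1.5 0 4.5; 0 0 0 0 4.5; 0 0 0 0 4.5'; python3 cf.py
```

```text
clock: 11.0
position: [0.6082, -0.348, 0.1193]
eef_rot: [[0.076, 0.997, -0.0], [0.997, -0.076, 0.0], [0.0, -0.0, -1.0]]
contact_force: [-0.0, -0.0, -0.5]
finger_gap: 0.0494
case mm 153.2 -425.6 z 119.3 tip z 49.3 yaw err deg 5.71 world [ 0.6082 -0.348   0.1193] gap 0.049437367533985956 F [-0.  -0.  -0.5]
```

```bash
python3 -m inch '0 0 1.2 0 4.5; 0 0 1.2 0 4.5; 0 0 0.8 0 4.5; 0 0 0.4 0 4.5; 0 0 0 0 4.5; 0 0 0 0 4.5'; python3 cf.py
```

```text
clock: 11.6
position: [0.6083, -0.3482, 0.0835]
eef_rot: [[0.076, 0.997, 0.0], [0.997, -0.076, -0.0], [-0.0, 0.0, -1.0]]
contact_force: [0.4, -0.9, -1.3]
finger_gap: 0.0494
case mm 153.3 -425.8 z 83.5 tip z 13.5 yaw err deg 5.69 world [ 0.6083 -0.3482  0.0835] gap 0.04943055056531497 F [ 0.4 -0.9 -1.3]
```

Bottom should be about 5 mm above the tray floor; lower in small steps.

```bash
python3 -m inch '0 0 0.2 0 4.5; 0 0 0.15 0 4.5; 0 0 0 0 4.5;0 0 0 0 4.5'; python3 -m inch '0 0 0.1 0 4.5; 0 0 0 0 4.5'; python3 cf.py;python3 -m inch '0 0 0.1 0 4.5; 0 0 0 0 4.5'; python3 cf.py
```

```text
clock: 12.0
position: [0.6081, -0.3481, 0.0799]
eef_rot: [[0.076, 0.997, 0.0], [0.997, -0.076, 0.0], [0.0, 0.0, -1.0]]
contact_force: [0.2, -0.7, -1.4]
finger_gap: 0.0495
clock: 12.2
position: [0.6081, -0.3481, 0.0787]
eef_rot: [[0.076, 0.997, -0.0], [0.997, -0.076, 0.0], [0.0, -0.0, -1.0]]
contact_force: [-0.4, 0.3, -1.8]
finger_gap: 0.0496
case mm 153.0 -425.6 z 78.7 tip z 8.7 yaw err deg 5.7 world [ 0.6081 -0.3481  0.0787] gap 0.04961151434268677 F [-0.4  0.3 -1.8]
clock: 12.4
position: [0.6082, -0.3481, 0.0785]
eef_rot: [[0.076, 0.997, 0.0], [0.997, -0.076, 0.0], [0.0, 0.0, -1.0]]
contact_force: [-1.1, 0.7, 2.6]
finger_gap: 0.0497
case mm 153.2 -425.7 z 78.5 tip z 8.5 yaw err deg 5.69 world [ 0.6082 -0.3481  0.0785] gap 0.049676903880812216 F [-1.1  0.7  2.6]
```

```bash
python3 -m inch '0 0 0 0 5.2; 0 0 0 0 6; 0 0 0 0 6.5; 0 0 0 0 6.5;0 0 -1 0 6.5; 0 0 -2 0 6.5; 0 0 -4 0 6.5; 0 0 -4 0 6.5; -1 -2 -4 0 6.5; -2 -4 -4 0 6.5; -2 -4 -1 0 6.5; -1.4 -4 0 0 6.5'; python3 -m inch '0 -3 0 0 6.5; 0 -1.4 0 0 6.5; 0 0 0 0 6.5; 0 0 0 0 6.5';python3 cf.py;  python3 - <<'E'
from h import *
im,P=snap('wrist','w5')
E
```

```text
clock: 13.6
position: [0.4698, -0.4004, 0.2749]
eef_rot: [[0.076, 0.997, 0.005], [0.997, -0.076, -0.005], [-0.004, 0.005, -1.0]]
contact_force: [-0.2, -0.3, -0.2]
finger_gap: 0.065
clock: 14.0
position: [0.4285, -0.3946, 0.2717]
eef_rot: [[0.074, 0.997, 0.002], [0.997, -0.074, -0.0], [-0.0, 0.002, -1.0]]
contact_force: [-1.1, 1.2, -0.5]
finger_gap: 0.0652
case mm -15.7 -502.8 z 271.7 tip z 201.7 yaw err deg 5.8 world [ 0.4285 -0.3946  0.2717] gap 0.06520183437213173 F [-1.1  1.2 -0.5]
```

View pics/w5.png

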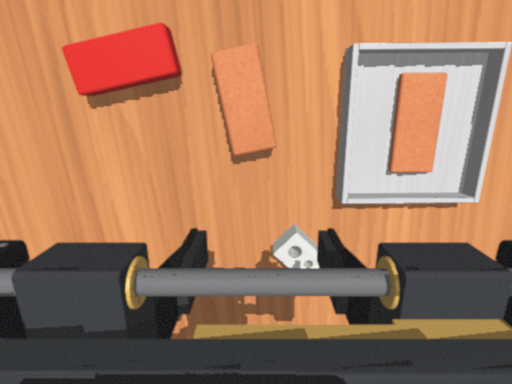

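Run:
```python
from h import *
im,P=load('w5.pkl',True)
for lab,(u0,u1,v0,v1),z0,z1 in (('fresh',(190,290,30,165),.02,.035),('worn',(380,455,60,180),.013,.024),('tray',(335,511,35,215),.022,.036),('red',(50,190,15,105),.02,.04),('guide',(270,330,220,275),.02,.035)):
    Q=P[v0:v1,u0:u1].reshape(-1,3);m=(Q[:,2]>z0)&(Q[:,2]<z1);Q=Q[m]
    print(lab,m.sum(),cv2.minAreaRect(Q[:,:2].astype(np.float32)*1000),np.median(Q[:,2]),'x',np.percentile(Q[:,0],[1,99]),'y',np.percentile(Q[:,1],[1,99]))
```

```text
fresh 4933 ((416.9427490234375, -310.15606689453125), (50.09560012817383, 110.256103515625), 6.906801223754883) 0.02702379886912981 x [0.38961082 0.44438879] y [-0.36329806 -0.25660619]
worn 4456 ((608.683349609375, -348.79510498046875), (110.01069641113281, 50.724945068359375), 86.49715423583984) 0.016988512337131056 x [0.58228882 0.63383461] y [-0.40141828 -0.29497382]
tray 4535 ((605.6432495117188, -352.0158386230469), (170.53738403320312, 161.1094970703125), 86.27505493164062) 0.028633457050434463 x [0.52176442 0.688045  ] y [-0.43850321 -0.26433191]
red 5625 ((292.5992431640625, -259.297119140625), (109.6985092163086, 50.44280242919922), 7.574648857116699) 0.027146222921045904 x [0.24003527 0.34697106] y [-0.28767499 -0.23173199]
guide 1015 ((469.2094421386719, -497.2967224121094), (40.384178161621094, 55.101776123046875), 41.530357360839844) 0.028765221858513546 x [0.43887545 0.48961005] y [-0.51346685 -0.46585622]
```

```bash
python3 -m inch '3 -0.8 0 0 6.5; 3 -0.8 1 0 6.5; 2.35 -0.2 2 0 6.5; 0 0 3 -0.1 6.5; 0 0 3 -0.095 6.5; 0 0 3 0 6.5; 0 0 2 0 6.5; 0 0 0 0 6.5; 0 0 0 0 6.5'; python3 cf.py
```

```text
clock: 14.95
position: [0.4166, -0.3101, 0.1311]
eef_rot: [[-0.121, 0.993, 0.0], [0.993, 0.121, 0.0], [0.0, 0.0, -1.0]]
contact_force: [0.6, -0.5, 0.4]
finger_gap: 0.0653
case mm -42.2 -421.7 z 131.1 tip z 61.1 yaw err deg 16.97 world [ 0.4166 -0.3101  0.1311] gap 0.06527786485482617 F [ 0.6 -0.5  0.4]
```

```bash
python3 -m inch '0 0 2 0 6.5; 0 0 1.6 0 6.5; 0 0 1 0 6.5; 0 0 0.6 0 6.5; 0 0 0 0 6.5; 0 0 0 0 6.5'; python3 cf.py
```

```text
clock: 15.55
position: [0.4156, -0.3108, 0.0798]
eef_rot: [[-0.119, 0.993, 0.001], [0.993, 0.119, -0.001], [-0.001, 0.001, -1.0]]
contact_force: [-0.3, -0.7, 0.3]
finger_gap: 0.065
case mm -43.0 -422.5 z 79.8 tip z 9.8 yaw err deg 16.87 world [ 0.4156 -0.3108  0.0798] gap 0.06504950881114854 F [-0.3 -0.7  0.3]
```

```bash
python3 -m inch '0 0.1 0.2 0 6.5; 0 0 0 0 6.5; 0 0 0 0 4.5; 0 0 0 0 4.5; 0 0 0 0 4.5; 0 0 0 0 4.5; 0 0 0 0 4.5;0 0 0 0 4.5' 30; python3 cf.py
```

```text
clock: 16.35
position: [0.4161, -0.3104, 0.0772]
eef_rot: [[-0.119, 0.993, 0.0], [0.993, 0.119, 0.0], [-0.0, 0.0, -1.0]]
contact_force: [-0.7, -0.1, 1.8]
finger_gap: 0.0501
case mm -42.6 -422.1 z 77.2 tip z 7.2 yaw err deg 16.87 world [ 0.4161 -0.3104  0.0772] gap 0.05007280698443194 F [-0.7 -0.1  1.8]
```

```bash
python3 -m inch '0 0 -0.5 0 4.5; 0 0 -1 0 4.5; 0 0 -2 0 4.5; 0 0 -3 0.1 4.5; 0 0 -3.5 0.1 4.5; 0 0 -3.5 0.096 4.5; 0 0 -2.5 0 4.5; 0 0 0 0 4.5; 0 0 0 0 4.5'; python3 cf.py; python3 -m inch '1 0 0 0 4.5; 2.5 0 0 0 4.5; 4 0 0 0 4.5; 4.5 0 0 0 4.5; 4.5 0 0 0 4.5; 4.5 0 0 0 4.5; 4.5 0 0 0 4.5; 4.5 0 0 0 4.5; 4.5 0 0 0 4.5; 4.5 0 0 0 4.5;4 0 0 0 4.5; 4 0 0 0 4.5'; python3 cf.py
```

```text
clock: 17.25
position: [0.4156, -0.31, 0.2371]
eef_rot: [[0.176, 0.984, 0.0], [0.984, -0.176, 0.0], [0.0, 0.0, -1.0]]
contact_force: [0.4, -0.0, -3.3]
finger_gap: 0.0496
case mm -43.1 -421.7 z 237.1 tip z 167.1 yaw err deg -0.08 world [ 0.4156 -0.31    0.2371] gap 0.049613764520184116 F [ 0.4 -0.  -3.3]
clock: 18.45
position: [0.4974, 0.1544, 0.2353]
eef_rot: [[0.175, 0.985, -0.004], [0.985, -0.175, -0.001], [-0.001, -0.004, -1.0]]
contact_force: [1.1, -0.7, -3.2]
finger_gap: 0.0497
case mm -43.7 49.8 z 235.3 tip z 165.3 yaw err deg -0.02 world [0.4974 0.1544 0.2353] gap 0.049658246173922026 F [ 1.1 -0.7 -3.2]
```

```bash
python3 -m inch '3 -0.3 0 0 4.5; 2 -0.3 0 0 4.5; 1.3 0 0 0 4.5; 0 0 2 0 4.5; 0 0 3 0 4.5; 0 0 2 0 4.5; 0 0 1 0 4.5; 0 0 0 0 4.5; 0 0 0 0 4.5'; python3 cf.py
python3 - <<'E'
from h import *
im,P=snap('side','side6')
cv2.imwrite('pics/side6z.png',cv2.resize(im[130:290,170:370],None,fx=3.6,fy=3.6,interpolation=cv2.INTER_CUBIC))
im,P=snap('wrist','w6')
E
```

```text
clock: 19.35
position: [0.5044, 0.2153, 0.1575]
eef_rot: [[0.176, 0.984, 0.0], [0.984, -0.176, 0.0], [0.0, 0.0, -1.0]]
contact_force: [0.1, -0.7, -3.0]
finger_gap: 0.0499
case mm -47.4 111.1 z 157.5 tip z 87.5 yaw err deg -0.11 world [0.5044 0.2153 0.1575] gap 0.04985613029508516 F [ 0.1 -0.7 -3. ]
```

View pics/side6z.png

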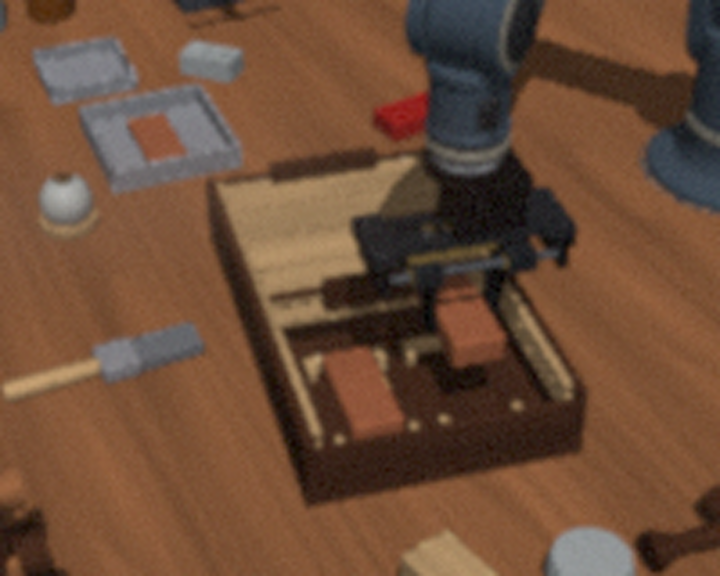

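View pics/w6.png

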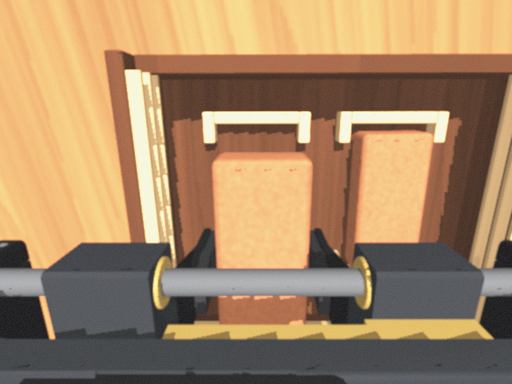

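```bash
python3 - <<'E'
from h import *
im,P=load('w6.pkl',True)
e=np.array([.1745,.9847]);f=np.array([.9847,-.1745])
Q=P[140:235,195:330].reshape(-1,3);m=(Q[:,2]>.095)&(Q[:,2]<.125);Q=Q[m]
print(m.sum(),'z',np.median(Q[:,2]),'cx',np.percentile(Q[:,:2]@f-.5065,[1,50,99]),'cy max',np.percentile(Q[:,:2]@e-.189,[90,97,99.5]))
E
python3 -m inch '0.4 -0.2 0 0 4.5; 0.3 -0.1 0 0 4.5; 0 0 1 0 4.5; 0 0 1 0 4.5; 0 0 1 0 4.5; 0 0 0.5 0 4.5; 0 0 0 0 4.5; 0 0 0 0 4.5'; python3 cf.py
```

```text
7796 z 0.10777286545384777 cx [-0.070575   -0.04650987 -0.02216584] cy max [0.16428259 0.1662389  0.16644852]
clock: 20.25
position: [0.5024, 0.2227, 0.122]
eef_rot: [[0.176, 0.984, -0.0], [0.984, -0.176, -0.0], [-0.0, -0.0, -1.0]]
contact_force: [0.7, 1.1, -2.8]
finger_gap: 0.0495
case mm -50.7 118.0 z 122.0 tip z 52.0 yaw err deg -0.1 world [0.5024 0.2227 0.122 ] gap 0.04950418393316174 F [ 0.7  1.1 -2.8]
```

```bash
python3 -m inch '0 0 1 0 4.5; 0 0 1 0 4.5; 0 0 0.5 0 4.5; 0 0 0.3 0 4.5; 0 0 0 0 4.5; 0 0 0 0 4.5'; python3 cf.py
```

```text
clock: 20.85
position: [0.5025, 0.2229, 0.0943]
eef_rot: [[0.176, 0.984, 0.0], [0.984, -0.176, 0.0], [0.0, 0.0, -1.0]]
contact_force: [-0.2, -0.9, -3.8]
finger_gap: 0.0496
case mm -50.6 118.2 z 94.3 tip z 24.3 yaw err deg -0.09 world [0.5025 0.2229 0.0943] gap 0.04957982285916869 F [-0.2 -0.9 -3.8]
```

```bash
python3 -m inch '0 0 0.2 0 4.5; 0 0 0.15 0 4.5; 0 0 0 0 4.5;0 0 0 0 4.5'; python3 -m inch '0 0 0.1 0 4.5; 0 0 0 0 4.5'; python3 cf.py;python3 -m inch '0 0 0.1 0 4.5; 0 0 0 0 4.5'; python3 cf.py
```

```text
clock: 21.25
position: [0.5023, 0.2228, 0.0907]
eef_rot: [[0.176, 0.984, 0.0], [0.984, -0.176, 0.0], [0.0, 0.0, -1.0]]
contact_force: [0.2, -0.6, -2.7]
finger_gap: 0.0498
clock: 21.45
position: [0.5022, 0.2227, 0.0896]
eef_rot: [[0.176, 0.984, -0.0], [0.984, -0.176, -0.0], [-0.0, -0.0, -1.0]]
contact_force: [-0.4, 0.4, -2.6]
finger_gap: 0.0499
case mm -50.8 118.0 z 89.6 tip z 19.6 yaw err deg -0.09 world [0.5022 0.2227 0.0896] gap 0.049926944961194965 F [-0.4  0.4 -2.6]
clock: 21.65
position: [0.5024, 0.2228, 0.0893]
eef_rot: [[0.176, 0.984, 0.0], [0.984, -0.176, -0.0], [-0.0, 0.0, -1.0]]
contact_force: [-1.0, -1.4, 3.3]
finger_gap: 0.0495
case mm -50.7 118.0 z 89.3 tip z 19.3 yaw err deg -0.1 world [0.5024 0.2228 0.0893] gap 0.049520082141592175 F [-1.  -1.4  3.3]
```

```bash
python3 -m inch '0 0 0 0 5.2; 0 0 0 0 6; 0 0 0 0 6.5; 0 0 0 0 6.5;0 0 -1 0 6.5; 0 0 -2 0 6.5; 0 0 -4 0 6.5; 0 0 -4 0 6.5; -1 1 -4 0 6.5; -2 2 -3 0 6.5; -2 2 0 0 6.5; -1.5 0 0 0 6.5'; python3 -m inch '0 0 0 0 6.5; 0 0 0 0 6.5'; python3 cf.py
python3 - <<'E'
from h import *
snap('wrist','w7')
im,P=load('w7.pkl',True)
e=np.array([.1745,.9847]);f=np.array([.9847,-.1745])
P=P[:235];cx=P[...,:2]@f-.5065;cy=P[...,:2]@e-.189
for s in(-1,1):
    m=(abs(cx-s*.05)<.045)&(abs(cy-.118)<.075)&(P[...,2]>.032)&(P[...,2]<.046)
    print(s,m.sum(),np.median(P[...,2][m]),cv2.minAreaRect(np.stack([cx[m],cy[m]],1).astype(np.float32)*1000))
E
```

```text
clock: 22.85
position: [0.5424, 0.1477, 0.2707]
eef_rot: [[0.179, 0.984, 0.005], [0.984, -0.179, 0.0], [0.001, 0.005, -1.0]]
contact_force: [0.1, -0.2, 0.0]
finger_gap: 0.0649
clock: 23.05
position: [0.5389, 0.1507, 0.2682]
eef_rot: [[0.175, 0.985, -0.002], [0.985, -0.175, 0.0], [0.0, -0.002, -1.0]]
contact_force: [-0.4, 0.2, -0.2]
finger_gap: 0.0654
case mm -2.1 53.4 z 268.2 tip z 198.2 yaw err deg -0.05 world [0.5389 0.1507 0.2682] gap 0.06540417425612881 F [-0.4  0.2 -0.2]
-1 5164 0.03903558370111909 ((-49.96543502807617, 118.15327453613281), (108.64649200439453, 50.25757598876953), 89.94046783447266)
1 5159 0.038954163328017266 ((49.48921203613281, 117.63011169433594), (50.36198425292969, 109.77169036865234), 0.6192671656608582)
```

View pics/w7.png

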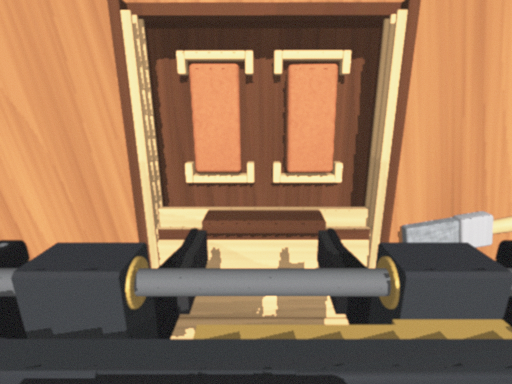

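```bash
python3 -m inch '-2.5 0.1 0 0 6; -3 0.1 0 0 6; -2.4 0 0 0 6; 0 0 2 0 6; 0 0 3 0 6; 0 0 2.5 0 6; 0 0 2 0 6; 0 0 1 0 6; 0 0 0 0 6; 0 0 0 0 6'; python3 cf.py
```

```text
clock: 24.1
position: [0.5285, 0.0727, 0.1642]
eef_rot: [[0.175, 0.985, 0.001], [0.985, -0.175, 0.001], [0.001, 0.001, -1.0]]
contact_force: [0.4, 0.1, 0.0]
finger_gap: 0.0598
case mm 1.2 -25.2 z 164.2 tip z 94.2 yaw err deg -0.03 world [0.5285 0.0727 0.1642] gap 0.059803300433233016 F [0.4 0.1 0. ]
```

```bash
python3 -m inch '0 0 1 0 6; 0 0 0.7 0 6; 0 0 0 0 6; 0 0 0 0 6'; python3 cf.py; python3 -m inch '1 0 0 0 6; 1 0 0 0 6;0.6 0 0 0 6; 0.6 0 0 0 6; 1 0 0 0 6; 1.5 0 0 0 6; 1.5 0 0 0 6; 1.5 0 0 0 6; 1.5 0 0 0 6; 1.5 0 0 0 6; 0 0 0 0 6'; python3 cf.py
```

```text
clock: 24.5
position: [0.5281, 0.0718, 0.1466]
eef_rot: [[0.176, 0.984, -0.0], [0.984, -0.176, 0.0], [-0.0, -0.0, -1.0]]
contact_force: [-0.4, -0.9, 0.2]
finger_gap: 0.0601
case mm 1.0 -26.1 z 146.6 tip z 76.6 yaw err deg -0.1 world [0.5281 0.0718 0.1466] gap 0.06009410915846515 F [-0.4 -0.9  0.2]
clock: 25.6
position: [0.5489, 0.191, 0.1468]
eef_rot: [[0.172, 0.985, 0.001], [0.985, -0.172, 0.003], [0.003, 0.001, -1.0]]
contact_force: [-0.6, 0.2, 0.3]
finger_gap: 0.0601
case mm 0.6 94.9 z 146.8 tip z 76.8 yaw err deg 0.13 world [0.5489 0.191  0.1468] gap 0.060089105523801964 F [-0.6  0.2  0.3]
```

```bash
python3 -m inch '1 0 0 0 6; 1.2 0 0 0 6; 1.2 0 0 0 6; 1.2 0 0 0 6; 1 0 0 0 6; 1 0 0 0 6; 0.7 0 0 0 6; 0.5 0 0 0 6; 0.3 0 0 0 6; 0 0 0 0 6;0 0 0 0 6'; python3 cf.py
```

```text
clock: 26.7
position: [0.5635, 0.2671, 0.1471]
eef_rot: [[0.176, 0.984, 0.001], [0.984, -0.176, 0.001], [0.001, 0.001, -1.0]]
contact_force: [-0.4, 0.1, -0.5]
finger_gap: 0.0601
case mm 1.8 172.4 z 147.1 tip z 77.1 yaw err deg -0.11 world [0.5635 0.2671 0.1471] gap 0.06007151287736572 F [-0.4  0.1 -0.5]
```

```bash
python3 -m inch '0.4 0 0 0 6; 0.4 0 0 0 6; 0.3 0 0 0 6; 0 0 0 0 6'; python3 cf.py; python3 -m inch '0.2 0 0 0 6; 0 0 0 0 6'; python3 cf.py;  python3 -m inch '0.2 0 0 0 6; 0 0 0 0 6'; python3 cf.py
```

```text
clock: 27.1
position: [0.5652, 0.2784, 0.1469]
eef_rot: [[0.176, 0.984, 0.001], [0.984, -0.176, 0.001], [0.001, 0.001, -1.0]]
contact_force: [-0.6, 0.3, -0.5]
finger_gap: 0.0598
case mm 1.5 183.7 z 146.9 tip z 76.9 yaw err deg -0.07 world [0.5652 0.2784 0.1469] gap 0.05979878875574403 F [-0.6  0.3 -0.5]
clock: 27.3
position: [0.5652, 0.2789, 0.1467]
eef_rot: [[0.176, 0.984, -0.001], [0.984, -0.176, -0.001], [-0.001, -0.0, -1.0]]
contact_force: [0.1, -3.1, 1.6]
finger_gap: 0.0601
case mm 1.4 184.3 z 146.7 tip z 76.7 yaw err deg -0.09 world [0.5652 0.2789 0.1467] gap 0.060139930641269566 F [ 0.1 -3.1  1.6]
clock: 27.5
position: [0.5653, 0.2792, 0.1466]
eef_rot: [[0.177, 0.984, -0.002], [0.984, -0.177, -0.004], [-0.005, -0.001, -1.0]]
contact_force: [-2.1, -7.9, 5.5]
finger_gap: 0.06
case mm 1.5 184.6 z 146.6 tip z 76.6 yaw err deg -0.12 world [0.5653 0.2792 0.1466] gap 0.05998457496406101 F [-2.1 -7.9  5.5]
```

```bash
python3 -m inch '0.2 0 0 0 6; 0 0 0 0 6';  python3 -m inch '0.2 0 0 0 6; 0 0 0 0 6'; python3 cf.py; python3 -m inch '-0.8 0 0 0 6; -1 0 -1 0 6; 0 0 -3 0 6; 0 0 -4 0 6; 0 0 -4 0 6; 0 0 -2 0 6; 2 0 0 0 6; 3 0 0 0 6; 2 0 0 0 6; 0 0 0 0 6; 0 0 0 0 6'; python3 cf.py
python3 - <<'E'
from h import *
e=np.array([.1745,.9847]);f=np.array([.9847,-.1745])
for n,t in(('wrist','w8'),('side','side8'),('scene','scene8')):
    im,P=snap(n,t)
    if n=='wrist':P=P[:235]
    cx=P[...,:2]@f-.5065;cy=P[...,:2]@e-.189
    m=(abs(cx)<.075)&(abs(cy-.2)<.03)&(P[...,2]>.081)&(P[...,2]<.1)
    if m.sum()>5: print(n,m.sum(),cv2.minAreaRect(np.stack([cx[m],cy[m]],1).astype(np.float32)*1000))
    if n=='wrist':
        for u in (140,180,220): print([(v,round(cy[v,u]*1e3,1),round(P[v,u,2]*1e3,1)) for v in range(120,235,4)])
E
```

```text
clock: 27.7
position: [0.5655, 0.2794, 0.1466]
eef_rot: [[0.177, 0.984, -0.004], [0.984, -0.177, -0.007], [-0.008, -0.002, -1.0]]
contact_force: [-2.4, -10.3, 7.1]
finger_gap: 0.0604
clock: 27.9
position: [0.5655, 0.2797, 0.1465]
eef_rot: [[0.178, 0.984, -0.005], [0.984, -0.178, -0.01], [-0.011, -0.003, -1.0]]
contact_force: [-4.1, -12.4, 10.1]
finger_gap: 0.0604
case mm 1.6 185.1 z 146.5 tip z 76.5 yaw err deg -0.19 world [0.5655 0.2797 0.1465] gap 0.06035705075255132 F [ -4.1 -12.4  10.1]
clock: 29.0
position: [0.5748, 0.3374, 0.2855]
eef_rot: [[0.174, 0.985, -0.002], [0.985, -0.174, -0.001], [-0.001, -0.002, -1.0]]
contact_force: [-1.3, -0.7, 0.2]
finger_gap: 0.0599
case mm 0.6 243.5 z 285.5 tip z 215.5 yaw err deg 0.0 world [0.5748 0.3374 0.2855] gap 0.05993228804440806 F [-1.3 -0.7  0.2]
wrist 1784 ((-0.3371315002441406, 203.2107696533203), (119.77517700195312, 14.749631881713867), 0.004808205645531416)
[(120, np.float64(305.7), np.float64(0.9)), (124, np.float64(300.8), np.float64(-0.4)), (128, np.float64(295.9), np.float64(-2.2)), (132, np.float64(291.3), np.float64(-0.1)), (1
[... 3173 characters left out ...]
64(220.1), np.float64(19.2)), (196, np.float64(219.6), np.float64(34.7)), (200, np.float64(220.2), np.float64(52.3)), (204, np.float64(217.9), np.float64(59.9)), (208, np.float64(212.8), np.float64(58.6)), (212, np.float64(209.7), np.float64(63.1)), (216, np.float64(209.4), np.float64(75.0)), (220, np.float64(209.6), np.float64(87.3)), (224, np.float64(206.4), np.float64(90.3)), (228, np.float64(202.5), np.float64(91.5)), (232, np.float64(197.7), np.float64(90.7))]
side 180 ((-0.041973114013671875, 207.19439697265625), (119.5350112915039, 18.889110565185547), 0.6702694296836853)
scene 121 ((2.2239418029785156, 201.91409301757812), (123.52694702148438, 19.394784927368164), 1.2947754859924316)
```

View pics/w8.png

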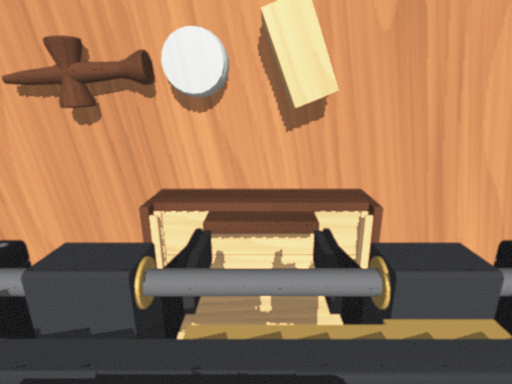

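View pics/side8.png

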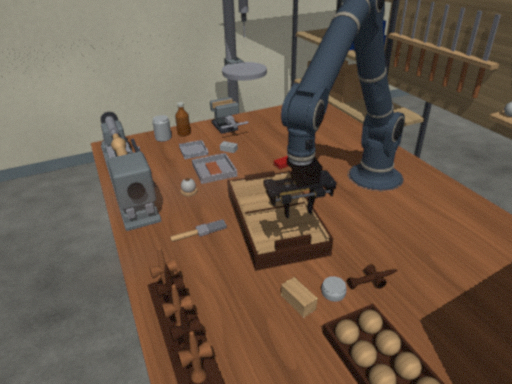

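View pics/scene8.png

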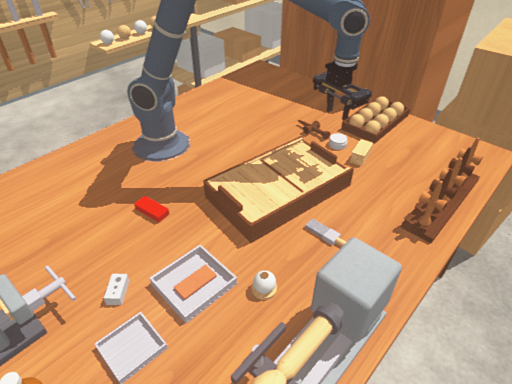

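Run:
```python
from h import *
for n in('scene0','scene8','side0','side8'):
    im,P=load(n+'.pkl');X=P.reshape(-1,3)
    m=(X[:,0]>.4)&(X[:,0]<.6)&(X[:,1]>-.13)&(X[:,1]<-.07)&(X[:,2]>.078)&(X[:,2]<.1)
    print(n,cv2.minAreaRect(X[m][:,:2].astype(np.float32)*1000))
from rig import r
print(r.hand_in())
```

```text
scene0 ((498.8597717285156, -103.80589294433594), (16.948108673095703, 121.70166778564453), 79.13178253173828)
scene8 ((499.4477844238281, -104.18572998046875), (15.595386505126953, 120.8133544921875), 79.73086547851562)
side0 ((496.7418518066406, -98.98417663574219), (24.7657413482666, 118.68993377685547), 80.39542388916016)
side8 ((496.83148193359375, -96.77685546875), (19.615066528320312, 117.9572982788086), 80.86308288574219)
the job is handed in; nothing more can be done
None
```

The stone change is done and handed in at about 29 s of the 72 s. I slid the lower door fully open, laid the worn stone from the near bay flat in the larger tray, and set the fresh stone in that bay. Then I pushed the door shut.

- **Door:** it was pressed against its stop at both ends, with wrist forces up to about 17 N. The wrist camera then put its pull at y = 203.2 mm, where 203 mm is fully shut. By tool position alone, the closing contact was about 1 mm short of what I expected, but the camera showed the door shut.
- **Fresh stone:** it sits flat at case (-50.0, 118.2) mm, against a bay centre of (-50, 118). Its top is 39 mm above the bench by measurement; 40 mm is expected.
- **Worn stone:** it lies flat near the middle of the tray, about 4 mm off centre.
- **Kept stone:** it measures about 1 mm from its first reading, within the measurement scatter.
- **Upper door:** its pull moved less than 1 mm in the scene camera. The side camera showed a shift of about 2 mm, which I put down to noise because only a few depth points cover it there.
- **Bystanders:** they and the red look-alike stone look undisturbed in the last pictures. I judged that by eye only.

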